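Read a weld sample through a hand magnifier at the marked height

ROBOT

A 6-joint arm with a two-finger parallel gripper is mounted at the origin on the work surface. World frame = base frame: x ahead of the robot, y to its left, z up, the work surface at z = 0. Lengths are in m, angles in rad, forces in N, time in s.
With the tool pointing down it reaches from about 0.35 to 0.8 m from the base axis. Payload 7.3 kg.
Tool frame: the origin (TCP) lies midway between the tips of the shut fingers; the grasp point (between the pads) lies 19 mm behind it (grasp_offset is the distance from the TCP to the grasp point, in m); x points along the fingers, y is the direction in which the jaws open and shut, and the axes are right-handed (so a half turn about x gives the same grasp; the last joint's range is limited). The gripper opens to 85 mm and grips with 20 to 120 N. Pads are 22 mm wide; open, the fingers measure 114 mm over their backs; the gripper's body (76 mm by 85 mm) begins 54 mm behind the grasp point. The pads swing forward as they close: fully open they stand 13 mm farther back than shut.
Start: joints at [-1.328, 0.342, 1.524, -0, 1.275, -0.146], TCP at [0.199, -0.486, 0.231] pointing down, gripper open.
Joint ranges: [-2.53, 2.53], [-0.77, 2.02], [0.04, 2.7], [-1, 4.14], [0.28, 2.66], [-3.11, 3.11]. Speed limits (rad/s): [2.57, 2.57, 3.14, 3.14, 3.14, 3.14].

INTERFACE

Orientations are given as a unit quaternion [w, x, y, z].
In Python, from plant import sense, grab_frame, get_calibration, close_job, grasp_offset gives the robot as it stands.
- The arm moves only by the tool move_arm, never from a script. Its argument "deltas" is a list that holds one entry, the list of rows, each a list of 4 numbers: the shift along the tool's x, y, z in cm, then the turn about the tool's x in degrees. A call has exactly 8 rows; each row is the pose to reach, as a shift and turn from the pose commanded when the call began, along the tool's axes at that moment; what a row does not reach only later rows make up. A row lasts 1/12 s, in which the tool goes at most 41.7 mm and 7.16 degrees, less where a joint would pass 70% of its speed; a pose out of reach is approached as far as the arm can. A call with a gripper value outside its range is refused whole. "gripper" is the opening, from 0 (shut) to 1 (fully open), set as the call begins (left out, the last holds). The fingers move at their own pace and stop on an object; the grip force is fixed at half the most. Time passes only in rows, so rows that repeat a pose let the fingers close, or fill a call up. It gives the time, the measured TCP pose, the force and the opening at its end, in the units of the state.
- sense(): the state, without advancing time (a new reading comes with each control period).
- grab_frame(name): name is "scene" or "top" or "wrist"; returns the picture (480x640x3 uint8, red, green, blue); there is no depth.
- get_calibration(name): a dict with "camera_matrix" (3x3 intrinsics, pixels), "view" (4x4, takes a point from world to camera coordinates). Camera axes: x right, y up, looking along -z (the intrinsics and any distortion apply to the point x, -y, -z); pixel columns grow to the right and rows downward; lengths in m; the calibration is good to about 2 mm. A picture is of the moment at which its call begins: read the wrist's pose just before it. get_calibration takes no time and is no camera call; for the wrist camera it gives the pose at the moment of the call.
- close_job(): hands the job in, once; it reports no verdict.
The state is a dict: "time": time; "qpos": joint angles; "dq": joint speeds; "effort": joint torques, N m; "ee_pos": TCP position; "orientation": TCP orientation; "wrist_force": force on the tool from outside, world axes, zero at the start; "torque": the same for the moment, N m; "width": finger opening in m.
Only numpy, scipy, OpenCV 4.12 (cv2) and the standard library are available. Lean on these libraries where they do the work, as an engineer would, in place of code of your own. Each camera call takes 0.05 s, during which the arm holds its last target. There are 200 camera calls.

TASK

Swing the red drop-front flap of the blue sample cabinet all the way down until it lies level, leaving it down; the weld sample and the gauge post are fixed to its inside. Then lift the orange-handled magnifier off its stand and hold it level and still with the lens centred over the weld sample, at the height of the yellow band on the post, without the magnifier touching the sample or the post, and leaving the flap disc, filler cap and rivet jar where they are. Finish while still holding the magnifier there in the gripper: do not put it down.

Things in the scene. Friction and masses are not known exactly. Their poses are not given: they have to be found in the camera images.
- cabinet: Blue steel bench cabinet, fixed, 200 deep (x) x 280 wide (y) x 205 high. Origin at the centre of its underside; its open front, closed by the flap, faces its own -x (towards the robot). Yaw differs each time.
- flap (a joint): Angle of the red drop-front flap, hinged along its bottom edge: 0 = upright and shut, 1.57 = fully down and level (a stop). It starts shut or slightly ajar. The hinge is stiff: the flap stays where it is left, and moving it takes about 3 to 6 N at the tab. The flap is a plate 12 thick, 262 wide and, with its tab, 211 long from the hinge axis, which lies in its mid-plane.
- flap_hinge (a point): Middle of the flap's hinge axis (the axis runs along the cabinet's y), 35 above the bench and 106 in front of the cabinet's origin. The orientation turns with the flap: its z points from hinge to tab, its x is the normal of the inside face (towards the cabinet when shut, up when down).
- flap_tab (a point): Middle of the free edge of the flap's steel pull tab, 211 from the hinge. The tab is 70 wide and 12 thick, in line with the flap, and when shut stands 41 above the cabinet's roof, free behind, so fingers can pinch it or hook behind it. Same axes as flap_hinge.
- weld_spot (a point): Centre of the upper face of the weld sample, an aluminium plate 60 x 70 x 10 with a dark weld bead across its middle, fixed to the flap's inside face and centred 95 from the hinge. With the flap down this point lies 51 above the bench. Same axes as flap_hinge.
- focus_mark (a point): Centre of the yellow band on the thin gauge post (9 diameter, 90 long) that stands on the flap's inside face 85 to the cabinet's +y side of the weld sample. With the flap down the band marks the height for the lens centre: 70 above weld_spot.
- loupe_lens (a point): Centre of the magnifier's lens, half-way up its rim. The round rim is 67 across; lens and handle are 14 thick with flush undersides. z is the lens axis (up as it lies); the handle points to its own -x.
- loupe_grip (a point): Where to grasp the magnifier's handle: on its centre line, 72 from the lens centre along the magnifier's -x and at the same height, near the balance point. The orange handle is a bar 16 wide (y), 14 high, reaching from the rim to 138 from the lens centre. The magnifier weighs about 120 g.
- stand: Fixed low stand on which the magnifier lies loose and level, 40 above the bench: a round pedestal of 36 diameter under the lens and a narrow block under the last 20 of the handle, on a base plate 165 x 50 x 8. Under the grip it is free down to the base plate. Origin on the bench below the lens centre; the handle lies towards its -x.
- flap_disc: Loose brown flap disc for a grinder, 115 diameter, 16 thick, lying flat. Leave alone. Origin at the centre of its underside.
- filler_cap: Loose polished filler cap, 64 diameter, 30 high. Leave alone. Origin at the centre of its underside.
- rivet_jar: Loose rivet jar with red cap, 64 diameter, 85 high. Leave alone. Origin at the centre of its underside.

How it is judged:
On the way, in this order (a step that is already met when the one before it is completed fails the run):
1. the flap is fully down (value of joint flap above 1.5 rad), for 0.2 s.
2. the magnifier is lifted clear of its stand in the gripper (contact force between the fingers and loupe above 1 N and height (world z) of loupe_lens above 0.075 m and contact force between loupe and stand below 0.1 N), for 0.2 s.
At the end, for the whole second after the job is handed in: Flap within 0.07 rad of level; magnifier held by the gripper only, still, level within 0.14 rad, lens centre within 15 mm sideways of the weld sample's centre and 60 to 80 mm above its face (band at 70); bystanders moved under 30 mm (value of joint flap above 1.5 rad and contact force between the fingers and loupe above 1 N and horizontal distance between loupe_lens and weld_spot below 0.015 m and x of loupe_lens in the frame of weld_spot between 0.06 and 0.08 m and angle between loupe_lens's own z axis and vertical below 0.14 rad and linear speed of loupe below 0.02 m/s and angular speed of loupe below 0.15 rad/s and contact force between loupe and cabinet below 0.1 N and contact force between loupe and stand below 0.1 N and distance of each of flap_disc, filler_cap, rivet_jar from where it was at the start of the episode below 0.03 m); the arm keeps its last pose, push and grip.
It fails at once if the magnifier strikes the weld sample, the post or the flap (contact force between loupe and cabinet above 2 N).
It fails at once if the flap disc is disturbed (distance of flap_disc from where it was at the start of the episode above 0.03 m or angle between flap_disc's own z axis and vertical above 0.5 rad).
It fails at once if the filler cap is disturbed (distance of filler_cap from where it was at the start of the episode above 0.03 m or angle between filler_cap's own z axis and vertical above 0.5 rad).
It fails at once if the rivet jar is disturbed (distance of rivet_jar from where it was at the start of the episode above 0.03 m or angle between rivet_jar's own z axis and vertical above 0.5 rad).
It also fails if it takes over 59 s, if anything falls off the work surface, if the arm or the gripper's body presses on something with over 40 N, if the wrist force passes 120 N, or if a joint passes its speed limit or range.

## Working session

There is one attempt and no reset: what is moved stays moved. The work goes in short steps, Python scripts to look and compute and a tool call to move; the robot and the scene stay as the last step left them, time stands still between calls to the robot, and variables do not carry over. Pictures are saved under pics/ and viewed, about 8 in all and at most 12, crops included, and the job is handed in when it is done.

Besides the shell and the picture viewer there is one more tool, called after "Request:" as name(argument=value, ...) on one line, values as JSON. move_arm: Moves the arm, as the interface text tells. Its arguments: {"type":"object","properties":{"deltas":{"type":"array"},"gripper":{"type":"number"}},"required":["deltas"]}

```bash
ls; mkdir -p pics; python3 - <<'E'
from plant import *
import cv2, numpy as np
s=sense(); print({k:np.round(v,3).tolist() for k,v in s.items()}, grasp_offset)
for n in("scene","top"):
    c=get_calibration(n); print(n,{k:np.round(v,4).tolist() if not isinstance(v,str) else v for k,v in c.items()})
    cv2.imwrite(f"pics/{n}0.png",grab_frame(n)[:,:,::-1])
E
```

```text
pics
{'time': 0.0, 'qpos': [-1.328, 0.343, 1.525, -0.0, 1.275, -0.146], 'dq': [0.0, 0.0, -0.0, -0.001, -0.001, -0.0], 'effort': [-0.001, -43.368, -24.601, -0.0, 0.008, 0.0], 'ee_pos': [0.199, -0.485, 0.231], 'orientation': [-0.136, -0.694, -0.137, 0.694], 'wrist_force': [-0.714, -0.361, -0.834], 'torque': [-0.041, -0.007, 0.01], 'width': 0.085} 0.0187
scene {'camera_matrix': [[504.3618, 0.0, 320.6048], [0.0, 504.3618, 236.7523], [0.0, 0.0, 1.0]], 'view': [[-0.981, -0.194, 0.0068, 0.5999], [0.1661, -0.8208, 0.5465, -0.2142], [-0.1004, 0.5373, 0.8374, -1.2881], [0.0, 0.0, 0.0, 1.0]]}
top {'camera_matrix': [[446.7155, 0.0, 324.817], [0.0, 446.7155, 238.2467], [0.0, 0.0, 1.0]], 'view': [[-0.0184, -0.9998, -0.0112, -0.0124], [0.985, -0.0201, 0.1715, -0.6292], [-0.1717, -0.0079, 0.9851, -0.9881], [0.0, 0.0, 0.0, 1.0]]}
```

View pics/scene0.png

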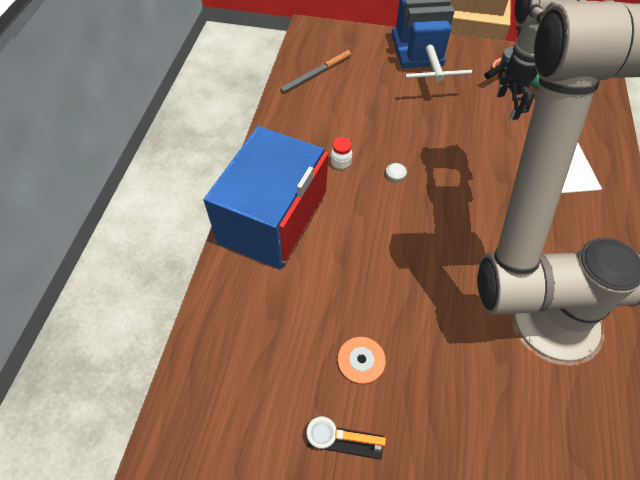

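View pics/top0.png

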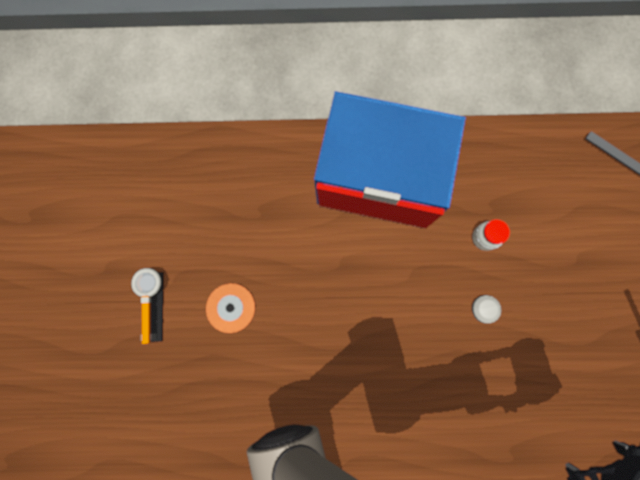

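The scene view shows the cabinet with flap and tab (about 305,180), the jar (341,153), cap (396,172), disc (361,359) and magnifier (321,432 to 385,440). The top view shows the tab at about (382,195), magnifier lens (146,283) and handle end (145,343). I'll enlarge next.

```bash
cat > h.py <<'E'
from plant import *
import cv2, numpy as np
def ray(n,u,v):
    c=get_calibration(n);K=c["camera_matrix"];V=np.array(c["view"]);R=V[:3,:3]
    d=np.array([(u-K[0][2])/K[0][0],-(v-K[1][2])/K[1][1],-1]);return -R.T@V[:3,3],R.T@d
def at(n,u,v,z):
    o,d=ray(n,u,v);return o+d*(z-o[2])/d[2]
def px(n,p):
    c=get_calibration(n);K=np.array(c["camera_matrix"]);V=np.array(c["view"]);q=V[:3,:3]@np.array(p)+V[:3,3]
    q=K@[q[0],-q[1],-q[2]];return q[:2]/q[2]
E
python3 - <<'E'
import cv2,numpy as np
t=cv2.imread("pics/top0.png");s=cv2.imread("pics/scene0.png")
r=lambda i,x,y,w,h,k:cv2.resize(i[y:y+h,x:x+w],None,fx=k,fy=k,interpolation=cv2.INTER_CUBIC)
o=np.zeros((600,800,3),np.uint8)
o[:300,:400]=r(t,300,85,200,150,2)
o[:300,400:]=r(s,190,115,200,150,2)
o[300:,:400]=r(t,120,260,100,75,4)
o[300:,400:]=r(s,295,400,100,75,4)
cv2.imwrite("pics/c1.png",o)
E
```

```text
(no output)
```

View pics/c1.png

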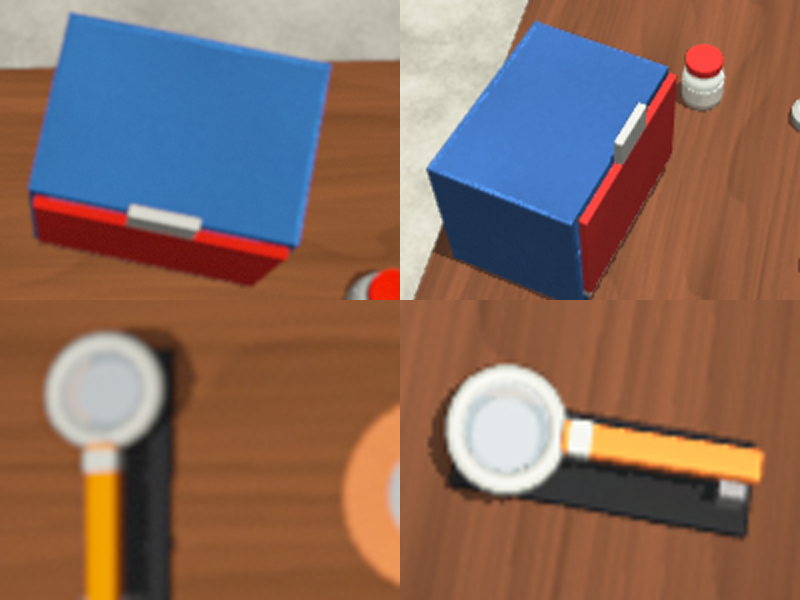

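The crop gives cabinet roof corners at top px (335,92), (464.5,117), (315.5,180), (449.5,208.5). The tab's top back edge runs (365,187.5)–(400.5,194.5), the lens centre is top (146.2,282.8) / scene (321.2,432.2), and the handle end is scene (385,441.8).

```bash
python3 - <<'E'
from h import *
P=lambda *a:print(*[np.round(x,4) if not isinstance(x,str) else x for x in a])
C=[at("top",u,v,.205) for u,v in((335,92),(464.5,117),(315.5,180),(449.5,208.5))]
for c in C:P("roof",c)
S=[at("scene",u,v,.205) for u,v in((400-2*65+0,0),)]  # unused
for u,v in((535,22),(668,67),(428,168),(575,222)): P("roof scene",at("scene",(u-400)/2+190,v/2+115,.205))
e=C[2]-C[3]; P("yaw from front",np.arctan2(-e[0],e[1]),"width",np.linalg.norm(e)); e=C[0]-C[1];P("back",np.arctan2(-e[0],e[1]),np.linalg.norm(e)); e=C[0]-C[2];P("side",np.arctan2(e[1],e[0]),np.linalg.norm(e));e=C[1]-C[3];P("side",np.arctan2(e[1],e[0]),np.linalg.norm(e));
P("centre",np.mean(C,0))
for u,v in((365,187.5),(400.5,194.5),(364,191),(400,199)):P("tab",at("top",u,v,.246))
P("lens",at("top",146.25,282.75,.054),at("scene",321.25,432.25,.054))
P("hend",at("top",145,343,.054),at("scene",385,441.75,.05),"h",at("top",145.5,332.5,.054))
P("disc",at("top",230.5,308,.016),"cap",at("top",487,309,.03),"jar",at("top",497,232,.085))
E
```

```text
roof [ 0.9154 -0.0531  0.205 ]
roof [ 0.8528 -0.3213  0.205 ]
roof [ 0.7234 -0.0091  0.205 ]
roof [ 0.658  -0.2773  0.205 ]
roof scene [ 0.8514 -0.3197  0.205 ]
roof scene [ 0.6582 -0.2749  0.205 ]
roof scene [ 0.9147 -0.0521  0.205 ]
roof scene [ 0.719 -0.01   0.205]
yaw from front -0.2389 width 0.276
back -0.2292 0.2754
side -0.2254 0.197
side -0.2225 0.1997
centre [ 0.7874 -0.1652  0.205 ]
tab [ 0.6934 -0.1057  0.246 ]
tab [ 0.678  -0.1736  0.246 ]
tab [ 0.6865 -0.1035  0.246 ]
tab [ 0.6691 -0.1722  0.246 ]
lens [0.5331 0.3888 0.054 ] [0.5325 0.3948 0.054 ]
hend [0.3976 0.3848 0.054 ] [0.3952 0.3863 0.05  ] h [0.4208 0.3848 0.054 ]
disc [0.4728 0.2015 0.016 ] cap [ 0.4591 -0.3968  0.03  ] jar [ 0.6298 -0.4141  0.085 ]
```

```bash
cat >> h.py <<'E'
from scipy.spatial.transform import Rotation as Ro
def pose():
    s=sense();w,x,y,z=s["orientation"];return np.array(s["ee_pos"]),Ro.from_quat([x,y,z,w]).as_matrix(),s
YAW=-0.229;H=np.array([.684,-.141,.035])
CX=np.array([np.cos(YAW),np.sin(YAW),0]);CY=np.array([-CX[1],CX[0],0])
def go(targets,p=None,R=None,yaw=None):
    "tool-axis shifts (cm) to world targets; turn (deg) bringing tool y to heading yaw"
    p0,R0,s=pose();p=p0 if p is None else p
    for t in targets: print(np.round(100*R0.T@(np.array(t)-p),2))
    if yaw is not None:
        a=R0.T@np.array([np.cos(yaw),np.sin(yaw),0]);print("turn",np.degrees(np.arctan2(a[2],a[1])))
E
python3 - <<'E'
from h import *
p,R,s=pose();print(p,R.round(3))
go([H+.03*CX+[0,0,.245],H+.03*CX+[0,0,.195]],yaw=YAW+np.pi/2)
E
```

```text
[ 0.19894114 -0.48546916  0.23070772] [[-0.     0.379 -0.925]
 [ 0.001 -0.925 -0.379]
 [-1.    -0.001 -0.   ]]
[ -4.9  -11.76 -60.39]
[  0.1  -11.75 -60.39]
turn -144.60269816513033
```

Request:
move_arm(deltas=[[[-2.5,-0.4,-2,4.5],[-4.9,-1,-5,9],[-4.9,-1.6,-8.5,13.5],[-4.9,-2.3,-12,18],[-4.9,-3,-15.5,22.5],[-4.9,-3.7,-19,27],[-4.9,-4.4,-22.5,31.5],[-4.9,-5,-26,35.4]]], gripper=0)

```text
time: 0.77
ee_pos: [0.4218, -0.3395, 0.2801]
orientation: [0.082, -0.702, 0.082, 0.703]
wrist_force: [-0.1, -0.3, 0.3]
width: -0.0
```

```bash
python3 - <<'E'
from h import *
p,R,s=pose();print(s["time"],p,R.round(3),s["width"],s["wrist_force"])
go([H+.03*CX+[0,0,.245],H+.03*CX+[0,0,.195]],yaw=YAW-np.pi/2)
E
```

```text
0.7667 [ 0.42179097 -0.33950891  0.28005839] [[-0.    -0.231 -0.973]
 [ 0.    -0.973  0.231]
 [-1.    -0.     0.001]] -7.73905852630334e-06 [-0.10519434 -0.29040175  0.30959606]
[  0.   -25.38 -23.93]
[  5.   -25.38 -23.93]
turn -0.22695815348173332
```

Request:
move_arm(deltas=[[[0,-3.5,-3,0],[0,-7,-6,0],[0,-10.5,-9,0],[0,-13,-12,0],[0,-16,-15,0],[0,-19,-18,0],[0,-22,-21,0],[0,-25.4,-23.9,0]]])

```text
time: 1.43
ee_pos: [0.6995, -0.1558, 0.2796]
orientation: [0.081, -0.702, 0.081, 0.703]
wrist_force: [0.5, -0.1, 0.4]
width: -0.0001
```

Request:
move_arm(deltas=[[[0,0,0,0],[0,0,0,0],[1,0,0,0],[2,0,0,0],[3,0,0,0],[4,0,0,0],[5,0,0,0],[5,0,0,0]]])

```text
time: 2.1
ee_pos: [0.6969, -0.1572, 0.2273]
orientation: [0.081, -0.701, 0.081, 0.704]
wrist_force: [-1.7, 0.2, -0.6]
width: -0.0002
```

```bash
python3 - <<'E'
from h import *
p,R,s=pose();print(s["time"],p,s["wrist_force"])
d=p-H;print("cab frame",d@CX,d@CY,d[2])
o=[np.zeros((480,640,3),np.uint8)]
for n in("top","scene"):
    f=grab_frame(n);u,v=px(n,H+[0,0,.21]);u,v=int(u),int(v)
    o.append(cv2.resize(f[max(v-75,0):v+75,u-65:u+65],(390,450))) 
cv2.imwrite("pics/hook.png",np.hstack(o[1:])[:,:,::-1])
# plan: TCP rows for arc r=.195
for a in range(0,91,6):
    t=np.radians(a);X=-.195*np.sin(t)+.006*np.cos(t)+.011;Z=.195*np.cos(t)+.006*np.sin(t)
    print(a,"x(down) %.2f z %.2f"%((d[2]-Z)*100,(d@CX-X)*100))
E
```

```text
2.1 [ 0.69690326 -0.15721967  0.22733666] [-1.72892317  0.15495998 -0.58495269]
cab frame 0.01624832947195673 -0.012867145812375472 0.19233665745415704
0 x(down) -0.27 z -0.08
6 x(down) -0.22 z 1.97
12 x(down) 0.04 z 3.99
18 x(down) 0.50 z 5.98
24 x(down) 1.18 z 7.91
30 x(down) 2.05 z 9.76
36 x(down) 3.11 z 11.50
42 x(down) 4.34 z 13.13
48 x(down) 5.74 z 14.61
54 x(down) 7.29 z 15.95
60 x(down) 8.96 z 17.11
66 x(down) 10.75 z 18.09
72 x(down) 12.64 z 18.89
78 x(down) 14.59 z 19.47
84 x(down) 16.60 z 19.86
90 x(down) 18.63 z 20.02
```

View pics/hook.png

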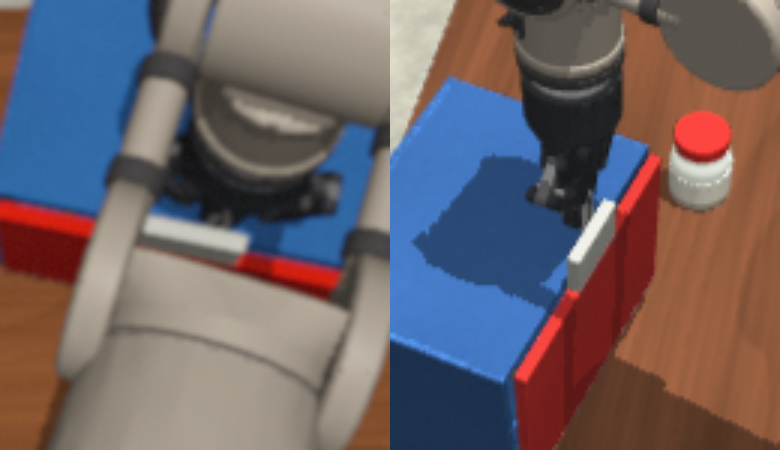

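The views show the fingers behind the white tab at about (590,225 in the right half), with clearance from the roof. Now I'll pull it along the arc.

Request:
move_arm(deltas=[[[-0.2,0,2,0],[0,0,4,0],[0.5,0,6,0],[1.2,0,7.9,0],[2.1,0,9.8,0],[3.1,0,11.5,0],[4.3,0,13.1,0],[5.7,0,14.6,0]]])

```text
time: 2.87
ee_pos: [0.5567, -0.124, 0.1753]
orientation: [-0.08, 0.704, -0.081, -0.7]
wrist_force: [1.6, 1.1, 2.4]
width: 0.0
```

```bash
python3 - <<'E'
from h import *
p,R,s=pose();print(s["time"],p,s["wrist_force"])
d=p-H;print("cab frame",d@CX,d@CY,d[2])
for a in range(54,97,6):
    t=np.radians(a);X=-.195*np.sin(t)+.006*np.cos(t)+.011;Z=.195*np.cos(t)+.006*np.sin(t)
    print(a,"x(down) %.2f z %.2f"%((d[2]-Z)*100,(d@CX-X)*100))
E
```

```text
2.8667 [ 0.55672243 -0.12398295  0.17532937] [1.58719299 1.10431675 2.43492479]
cab frame -0.12781778223428392 -0.012319680288933283 0.14032936539003757
54 x(down) 2.09 z 1.54
60 x(down) 3.76 z 2.71
66 x(down) 5.55 z 3.69
72 x(down) 7.44 z 4.48
78 x(down) 9.39 z 5.07
84 x(down) 11.40 z 5.45
90 x(down) 13.43 z 5.62
96 x(down) 15.47 z 5.57
```

Request:
move_arm(deltas=[[[1.8,0,1.5,0],[3.5,0,2.7,0],[5.3,0,3.7,0],[7.2,0,4.5,0],[9.2,0,5.1,0],[11.2,0,5.4,0],[12.6,0,5.6,0],[12.8,0,5.6,0]]])

```text
time: 3.53
ee_pos: [0.5008, -0.111, 0.0441]
orientation: [0.081, -0.702, 0.081, 0.703]
wrist_force: [-1.2, 1.3, 1.1]
width: 0.0001
```

Request:
move_arm(deltas=[[[0,0,0,0],[0,0,0,0],[0.1,0,0,0],[0.2,0,0,0],[0.3,0,0,0],[0.4,0,0,0],[0.4,0,0,0],[0.4,0,0,0]]])

```text
time: 4.2
ee_pos: [0.5019, -0.1114, 0.0416]
orientation: [-0.081, 0.703, -0.081, -0.702]
wrist_force: [1.4, -0.5, 1.6]
width: 0.0
```

Request:
move_arm(deltas=[[[0.1,0,0,0],[0.2,0,0,0],[0.3,0,0,0],[0.4,0,0,0],[0.5,0,0,0],[0.5,0,0,0],[0.5,0,0,0],[0.5,0,0,0]]])

```text
time: 4.87
ee_pos: [0.502, -0.1114, 0.0407]
orientation: [-0.08, 0.704, -0.081, -0.701]
wrist_force: [-11.3, 3.0, 43.0]
width: -0.0004
```

Request:
move_arm(deltas=[[[-3,0,0,0],[-7,0,0,0],[-11,0,0,0],[-15,-2,0,0],[-18,-5,0,0],[-18,-9,0,5],[-18,-13,0,10],[-18,-17,0,15.4]]], gripper=0.7)

```text
time: 5.53
ee_pos: [0.54, 0.056, 0.217]
orientation: [-0.176, 0.685, -0.176, -0.685]
wrist_force: [0.5, -0.5, -0.5]
width: 0.06
```

```bash
python3 - <<'E'
from h import *
p,R,s=pose();print(s["time"],p,s["wrist_force"],s["width"],R.round(3))
L=np.array([.533,.391,.047]);u=np.array([.999,.04,0])
go([L-.072*u+[0,0,.17]],yaw=np.arctan2(.04,1)-np.pi/2)
E
```

```text
5.5333 [0.5400418  0.05602442 0.21697637] [ 0.45713667 -0.47859434 -0.52791856] 0.05997345536861868 [[ 0.001 -0.482 -0.876]
 [-0.    -0.876  0.482]
 [-1.    -0.    -0.001]]
[-1.000e-02 -2.529e+01  2.293e+01]
turn -31.109076937970972
```

Request:
move_arm(deltas=[[[0,-3,2.7,-4],[0,-6,5.4,-8],[0,-9,8.2,-12],[0,-12,11,-16],[0,-15,13.6,-20],[0,-18,16.3,-24],[0,-21,19,-28],[0,-23.5,21.3,-31.1]]])

```text
time: 6.2
ee_pos: [0.4636, 0.3649, 0.2158]
orientation: [-0.018, -0.706, -0.017, 0.707]
wrist_force: [1.5, 0.2, -0.9]
width: 0.0596
```

Request:
move_arm(deltas=[[[0,-1,2,0],[0,-1,2,0],[0,-1,2,0],[0,-1,2,0],[0,-1,2,0],[0,-1,2,0],[0,-1,2,0],[0,-1,2,0]]])

```text
time: 6.87
ee_pos: [0.4452, 0.3711, 0.2163]
orientation: [0.016, 0.707, 0.015, -0.707]
wrist_force: [0.6, 0.3, -0.5]
width: 0.0598
```

```bash
python3 - <<'E'
from h import *
p,R,s=pose();print(s["time"],p,R.round(3))
w=grab_frame("wrist");t=grab_frame("top")
c=get_calibration("wrist");np.savez("pics/w1.npz",K=c["camera_matrix"],V=c["view"])
L=np.array([.533,.391,.054]);u=np.array([.999,.04,0])
print("pred wrist lens",px("wrist",L),"end",px("wrist",L-.138*u),"grip",px("wrist",L-.072*u))
cv2.imwrite("pics/w1.png",w[:,:,::-1])
v=cv2.resize(t[90:330,300:520],None,fx=2.5,fy=2.5,interpolation=cv2.INTER_CUBIC);cv2.imwrite("pics/t1.png",v[:,:,::-1])
W=H-.095*CX+[0,0,.016]
print("pred weld top px in crop",(px("top",W)-[300,90])*2.5,"mark",(px("top",W+.085*CY+[0,0,.07])-[300,90])*2.5,"tab",(px("top",H-.211*CX)-[300,90])*2.5)
E
```

```text
6.8667 [0.4452497  0.37105332 0.21628647] [[ 0.     0.044 -0.999]
 [-0.    -0.999 -0.044]
 [-1.     0.    -0.   ]]
pred wrist lens [296.51235195 111.00800149] end [298.04052685 266.04412969] grip [297.36241743 197.24869309]
pred weld top px in crop [164.75524052 408.7060792 ] mark [ 75.35889316 377.57726379] tab [139.12831721 532.42716629]
```

View pics/w1.png

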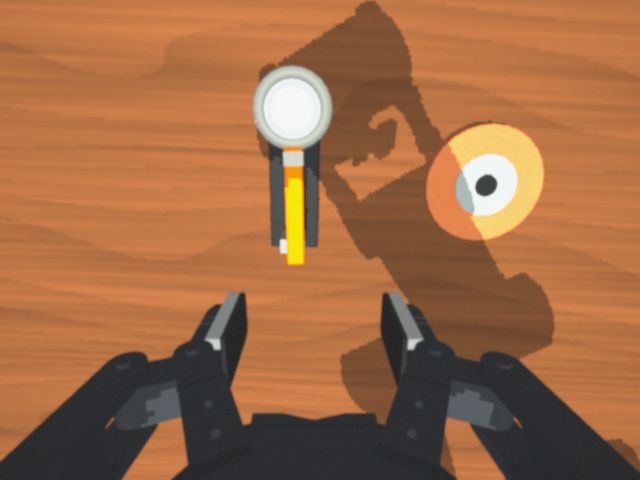

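View pics/t1.png

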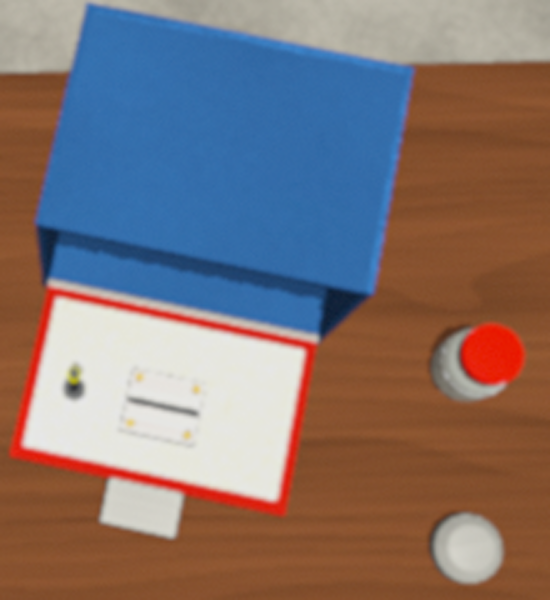

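The wrist view shows the lens at (292,107) and handle end at (296,264). The top crop shows the flap level (tab edge at 139,531, predicted 139,532) and the weld centre at (163,406).

```bash
python3 - <<'E'
from h import *
p,R,s=pose()
l=at("wrist",292,107,.054);e=at("wrist",296,264,.053);print(l,e,np.linalg.norm(l-e))
w=at("top",163/2.5+300,406/2.5+90,.051);print("weld",w,"pred",H-.095*CX+[0,0,.016])
u=l-e;u[2]=0;u/=np.linalg.norm(u);g=l-.072*u;print("u",u,"grip",g)
g2=.5*g+.5*(np.array([.533,.391,0])-.072*np.array([.999,.04,0]));print(g2)
go([[g[0],g[1],.028]],yaw=np.arctan2(u[1],u[0])-np.pi/2)
E
```

```text
[0.53592745 0.39478634 0.054     ] [0.39671816 0.38750327 0.053     ] 0.13940325391064567
weld [ 0.59405162 -0.11789053  0.051     ] pred [ 0.59148008 -0.11943464  0.051     ]
u [0.99863425 0.05224596 0.        ] grip [0.46402578 0.39102463 0.054     ]
[0.46254889 0.38957232 0.027     ]
[18.83 -1.89 -1.98]
turn -0.46096179319449054
```

Request:
move_arm(deltas=[[[2,-1.9,-1.9,-0.5],[5,-1.9,-1.9,-0.5],[8,-1.9,-1.9,-0.5],[11,-1.9,-1.9,-0.5],[14,-1.9,-1.9,-0.5],[16.5,-1.9,-1.9,-0.5],[18.5,-1.9,-1.9,-0.5],[18.8,-1.9,-1.9,-0.5]]])

```text
time: 7.63
ee_pos: [0.4608, 0.39, 0.0243]
orientation: [-0.02, -0.705, -0.018, 0.709]
wrist_force: [-0.7, -0.7, -1.1]
width: 0.0594
```

Request:
move_arm(deltas=[[[0,0,0,0],[0,0,0,0],[0,0,0,0],[0,0,0,0],[0,0,0,0],[0,0,0,0],[0,0,0,0],[0,0,0,0]]], gripper=0)

```text
time: 8.3
ee_pos: [0.464, 0.3921, 0.0303]
orientation: [0.018, 0.708, 0.02, -0.706]
wrist_force: [-0.5, -1.0, 6.0]
width: 0.0146
```

Request:
move_arm(deltas=[[[0,0,0,0],[-0.5,0,0,0],[-1.5,0,0,0],[-3,0,0,0],[-5,0,0,0],[-7.5,0,0,0],[-10,0,0,0],[-12,0,0,0]]])

```text
time: 8.97
ee_pos: [0.4631, 0.3917, 0.1511]
orientation: [0.019, 0.707, 0.019, -0.706]
wrist_force: [0.6, -0.4, -1.0]
width: 0.0148
```

Request:
move_arm(deltas=[[[-1,0,0,0],[-2,0,0,0],[-3,0,0,0],[-3,0,0,0],[-3,0,0,0],[-3,0,0,0],[-3,0,0,0],[-3,0,0,0]]])

```text
time: 9.63
ee_pos: [0.4626, 0.3912, 0.1772]
orientation: [-0.019, -0.706, -0.019, 0.707]
wrist_force: [-0.3, -0.2, -1.1]
width: 0.0149
```

```bash
python3 - <<'E'
from h import *
p,R,s=pose();print(s["time"],p,R.round(3),s["width"],s["wrist_force"],s["torque"])
w=grab_frame("wrist");cv2.imwrite("pics/w2.png",w[:,:,::-1])
c=get_calibration("wrist");np.savez("pics/w2.npz",K=c["camera_matrix"],V=c["view"])
# lens expected in tool frame: level, 72mm along -tool z
for x in(-.0187,-.0257): print(px("wrist",p+R@[x,0,-.072]), px("wrist",p+R@[x,0,-.072+.0335]),px("wrist",p+R@[x,0,-.072-.0335]))
tgt=np.array([.593,-.1185,.121]);u=CX
go([tgt-.072*u+[0,0,.10-.0187],tgt-.072*u+[0,0,-.0187]],yaw=YAW-np.pi/2)
E
```

```text
9.6333 [0.46255507 0.39121924 0.17722573] [[-0.002  0.054 -0.999]
 [-0.001 -0.999 -0.054]
 [-1.     0.001  0.002]] 0.01488526894615085 [-0.27911927 -0.15478568 -1.07184024] [-0.02969794  0.0083001  -0.01170894]
[318.62337738 146.81942758] [318.17822235 238.81838771] [319.15246325  37.47471407]
[318.90135511 148.25181175] [318.40914786 245.05470137] [319.49232775  32.02463321]
[-2.45 49.6  -3.37]
[ 7.55 49.59 -3.38]
turn 16.19488981846315
```

View pics/w2.png

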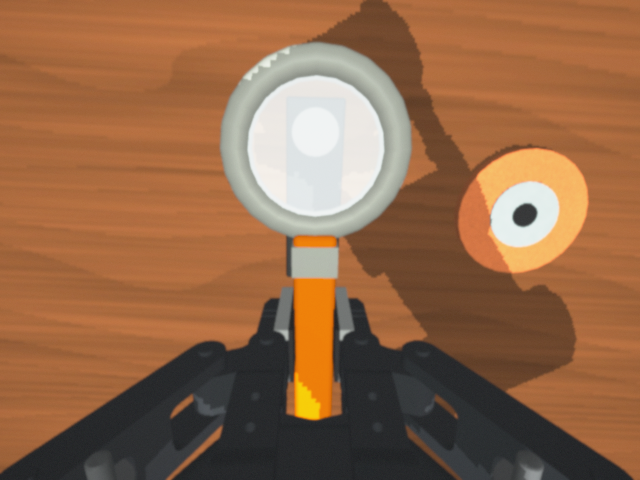

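```bash
cat > fit.py <<'E'
from h import *
from scipy.optimize import least_squares
def fit(V,p,R,obs,K):
    a=np.linspace(0,2*np.pi,180)
    def f(q):
        x,y,z,th=q;P=[]
        for h in(-.007,.007):
            c=np.array([-h*np.cos(th),0,0]) # placeholder thickness along tool -x
            for t in a:
                l=np.array([.0335*np.cos(t)*0-h,.0335*np.sin(t),-.0335*np.cos(t)])
                l=Ro.from_euler('y',th).apply(l)
                P.append(p+R@(l+[x,y,z]))
        Q=(V[:3,:3]@np.array(P).T+V[:3,3:]);Q=K@np.array([Q[0],-Q[1],-Q[2]]);u,v=Q[0]/Q[2],Q[1]/Q[2]
        return np.array([u.min(),u.max(),v.min(),v.max()])
    return f
E
python3 - <<'E'
from fit import *
p,R,s=pose();d=np.load("pics/w2.npz");f=fit(d["V"],p,R,None,d["K"])
obs=[220,411,42,238]
for q in([-.0187,0,-.072,0],[-.0187,0,-.072,.1],[-.0187,0,-.072,-.1],[-.012,0,-.072,0]):print(q,f(q).round(1))
for th in(-.1,-.05,0,.05,.1,.15):
    r=least_squares(lambda q:f([*q,th])-obs,[-.0187,0,-.072]);print(th,r.x.round(4),r.fun.round(1))
print("cam in tool",R.T@(-d["V"][:3,:3].T@d["V"][:3,3]-p))
E
```

```text
[-0.0187, 0, -0.072, 0] [215.4 422.   31.6 245.1]
[-0.0187, 0, -0.072, 0.1] [215.4 422.1  32.2 243.3]
[-0.0187, 0, -0.072, -0.1] [215.5 421.9  32.4 245.9]
[-0.012, 0, -0.072, 0] [220.7 416.2  36.9 239.1]
-0.1 [-0.0087 -0.001  -0.0714] [ 0.4 -0.4 -0.3  0.4]
-0.05 [-0.0087 -0.001  -0.0713] [ 0.4 -0.4 -0.4  0.4]
0 [-0.0089 -0.001  -0.0712] [ 0.3 -0.3 -0.3  0.3]
0.05 [-0.0092 -0.001  -0.0712] [ 0.1 -0.1 -0.1  0.1]
0.1 [-0.0096 -0.001  -0.0712] [-0.3  0.3  0.3 -0.3]
0.15 [-0.0102 -0.001  -0.0712] [-0.8  0.8  0.7 -0.9]
cam in tool [-0.14273349 -0.00159736 -0.08002023]
```

The lens rim spans 220–411 × 42–238, which puts the lens about 8 mm lower relative to the pads than expected. It may be pitched, so I'll check closely.

```bash
python3 - <<'E'
from h import *
p,R,s=pose();w=cv2.imread("pics/w2.png")
sc=grab_frame("scene")[:,:,::-1];cv2.imwrite("pics/s2.png",sc)
L=p+R@[-.0187,0,-.072];E=p+R@[-.0187,0,.066];print("pred scene lens",px("scene",L),"end",px("scene",E))
m=((px("scene",L)+px("scene",E))/2).astype(int);x0,y0=min(m[0]-60,640-125),min(m[1]-75,480-150);print(x0,y0)
a=cv2.resize(w[230:430,270:360],None,fx=3,fy=3,interpolation=cv2.INTER_CUBIC)
b=cv2.resize(sc[y0:y0+150,x0:x0+125],(500,600),interpolation=cv2.INTER_CUBIC)
cv2.imwrite("pics/c2.png",np.hstack([a,b]))
E
```

```text
pred scene lens [320.724198   415.77532652] end [392.85028888 426.47566968]
296 330
```

View pics/c2.png

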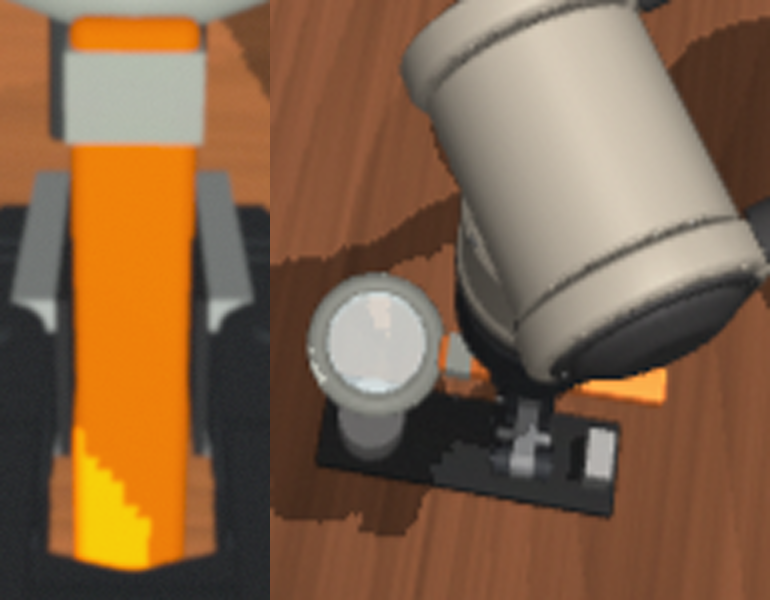

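```bash
python3 - <<'E'
from h import *
p,R,s=pose()
def w(th,x0):
    # handle top edges, pitch th about grip (lens down >0), half width 8, top 7 above centre
    Q=Ro.from_euler('y',th)
    out=[]
    ts=np.linspace(-.038,.05,60)
    L=np.array([px("wrist",p+R@(Q.apply([-.007,-.008,t])+[x0,0,0])) for t in ts]);Rr=np.array([px("wrist",p+R@(Q.apply([-.007,.008,t])+[x0,0,0])) for t in ts])
    W=abs(L[:,0]-Rr[:,0]);return [np.interp(y,L[:,1],W).round(1) for y in(283,345,410)]
for x0 in(-.0187,-.014,-.009):
  for th in(-.1,0,.1,.2):print(x0,th,w(th,x0), "lens x",(Ro.from_euler('y',th).apply([0,0,-.072])+[x0,0,0]).round(4))
for dz in(0,-.01):print("scene",px("scene",p+R@[-.0187-.007-dz,0,-.072]),px("scene",p+R@[-.0187-dz,0,.066]))
E
python3 - <<'E'
import cv2,numpy as np
w=cv2.imread("pics/w2.png").astype(int)
for y in(283,300,320,345,370,390,405):
    r=w[y];m=(r[:,2]>150)&(r[:,0]<60);x=np.where(m[270:360])[0]+270;print(y,x.min(),x.max(),x.max()-x.min()+1)
E
```

```text
-0.0187 -0.1 [np.float64(42.6), np.float64(40.9), np.float64(39.1)] lens x [-0.0115  0.     -0.0716]
-0.0187 0 [np.float64(43.4), np.float64(40.8), np.float64(38.0)] lens x [-0.0187  0.     -0.072 ]
-0.0187 0.1 [np.float64(44.4), np.float64(40.7), np.float64(36.8)] lens x [-0.0259  0.     -0.0716]
-0.0187 0.2 [np.float64(45.5), np.float64(40.6), np.float64(35.4)] lens x [-0.033   0.     -0.0706]
-0.014 -0.1 [np.float64(41.1), np.float64(39.4), np.float64(37.7)] lens x [-0.0068  0.     -0.0716]
-0.014 0 [np.float64(41.7), np.float64(39.2), np.float64(36.5)] lens x [-0.014  0.    -0.072]
-0.014 0.1 [np.float64(42.5), np.float64(39.0), np.float64(35.3)] lens x [-0.0212  0.     -0.0716]
-0.014 0.2 [np.float64(43.5), np.float64(38.8), np.float64(33.8)] lens x [-0.0283  0.     -0.0706]
-0.009 -0.1 [np.float64(39.5), np.float64(37.9), np.float64(36.3)] lens x [-0.0018  0.     -0.0716]
-0.009 0 [np.float64(40.1), np.float64(37.7), np.float64(35.1)] lens x [-0.009  0.    -0.072]
-0.009 0.1 [np.float64(40.7), np.float64(37.3), np.float64(33.8)] lens x [-0.0162  0.     -0.0716]
-0.009 0.2 [np.float64(41.5), np.float64(37.0), np.float64(32.8)] lens x [-0.0233  0.     -0.0706]
scene [320.70581992 414.83700617] [392.82094452 426.46218548]
scene [320.67503184 416.14173202] [392.16308774 427.67141785]
283 292 354 63
300 294 334 41
320 295 332 38
345 295 332 38
370 295 332 38
390 293 333 41
405 290 334 45
```

The handle width tapers from 41.7 to 36 px, which matches zero pitch: the magnifier is level and just sits a few mm lower in the pads. I'll carry it over, high.

Request:
move_arm(deltas=[[[-1,2,0,0],[-2,5,0,2],[-2.5,8.5,-0.5,4],[-2.5,12,-0.8,6],[-2.5,15.5,-1,8],[-2.5,19,-1.2,10],[-2.5,22.5,-1.5,12],[-2.5,25,-1.7,14]]])

```text
time: 10.4
ee_pos: [0.4933, 0.1402, 0.2033]
orientation: [-0.068, 0.704, -0.069, -0.704]
wrist_force: [0.0, 0.9, -0.5]
width: 0.015
```

```bash
python3 - <<'E'
from h import *
p,R,s=pose();print(s["time"],p,s["width"])
tgt=np.array([.593,-.1185,.121])
go([tgt-.0715*CX+[0,0,.08-.013]],yaw=YAW-np.pi/2)
E
```

```text
10.4 [0.49328846 0.14016582 0.2032777 ] 0.014995391139309247
[ 1.55 23.21 -7.61]
turn 2.044231557732147
```

Request:
move_arm(deltas=[[[0,3,-1,0.5],[0,6.5,-2,1],[0,10,-3,1.5],[0,13.5,-4.5,2],[0,17,-5.5,2],[0,20,-6.5,2],[0.8,22,-7.2,2],[1.5,23.2,-7.6,2]]])

```text
time: 11.07
ee_pos: [0.5243, -0.1022, 0.1881]
orientation: [-0.08, 0.703, -0.081, -0.702]
wrist_force: [0.6, 1.1, -0.3]
width: 0.0148
```

Request:
move_arm(deltas=[[[0,0,0,0],[0,0,0,0],[0,0,0,0],[0,0,0,0],[0,0,0,0],[0,0,0,0],[0,0,0,0],[0,0,0,0]]])

```text
time: 11.73
ee_pos: [0.524, -0.0991, 0.1885]
orientation: [-0.079, 0.703, -0.079, -0.703]
wrist_force: [0.3, -0.6, -0.3]
width: 0.0147
```

```bash
python3 - <<'E'
from h import *
p,R,s=pose();print(s["time"],p,s["width"])
tgt=np.array([.593,-.1185,.121])
go([tgt-.0715*CX+[0,0,-.013]],yaw=YAW-np.pi/2)
E
```

```text
11.7333 [ 0.52400479 -0.09909891  0.18848378] 0.014720752768708363
[ 8.05  0.32 -0.01]
turn 0.23127815888328185
```

Request:
move_arm(deltas=[[[1,0.1,0,0.2],[2.5,0.2,0,0.2],[4,0.3,0,0.2],[5.2,0.3,0,0.2],[6.2,0.3,0,0.2],[7,0.3,0,0.2],[7.5,0.3,0,0.2],[7.8,0.3,0,0.2]]])

```text
time: 12.4
ee_pos: [0.5231, -0.1023, 0.1096]
orientation: [0.081, -0.702, 0.081, 0.703]
wrist_force: [0.2, -0.6, -1.3]
width: 0.0151
```

Request:
move_arm(deltas=[[[0,0,0,0],[0,0,0,0],[0,0,0,0],[0,0,0,0],[0,0,0,0],[0,0,0,0],[0,0,0,0],[0,0,0,0]]])

```text
time: 13.07
ee_pos: [0.5233, -0.1024, 0.1104]
orientation: [-0.081, 0.703, -0.081, -0.702]
wrist_force: [0.3, -0.3, -1.6]
width: 0.0149
```

```bash
python3 - <<'E'
from h import *
p,R,s=pose();print(s["time"],p,s["width"],s["wrist_force"],np.abs(s["dq"]).max())
w=grab_frame("wrist");t=grab_frame("top");sc=grab_frame("scene");
for n,f in(("wrist",w),("top",t),("scene",sc)):cv2.imwrite(f"pics/f_{n}.png",f[:,:,::-1])
W=np.array([.593,-.1185,.051]);M=W+.085*CY+[0,0,.07]
print("wrist: weld",px("wrist",W),"mark",px("wrist",M),"lens",px("wrist",W+[0,0,.07]))
a=[]
for n,f in(("top",t),("scene",sc)):
    c=px(n,W+[0,0,.07]).astype(int)-[40,37];a.append(cv2.resize(f[c[1]:c[1]+75,c[0]:c[0]+80],(320,300),interpolation=cv2.INTER_CUBIC))
    print(n,c,"lens",(px(n,W+[0,0,.07])-c)*4,"mark",(px(n,M)-c)*4)
cv2.imwrite("pics/f.png",np.hstack([cv2.resize(w,(480,600))[:, :],np.vstack(a)])[:,:,::-1])
E
```

```text
13.0667 [ 0.52329029 -0.10236585  0.11039665] 0.014931204614094947 [ 0.27302453 -0.30664617 -1.57539221] 0.0017515133753347892
wrist: weld [316.45812974 137.18229688] mark [ 85.96149687 144.90048154] lens [317.87450933 145.0092158 ]
top [328 211] lens [160.03009152 149.39972254] mark [  6.80226324 117.40774569]
scene [296 181] lens [163.11869834 149.57517838] mark [109.60509566 250.15710628]
```

View pics/f.png

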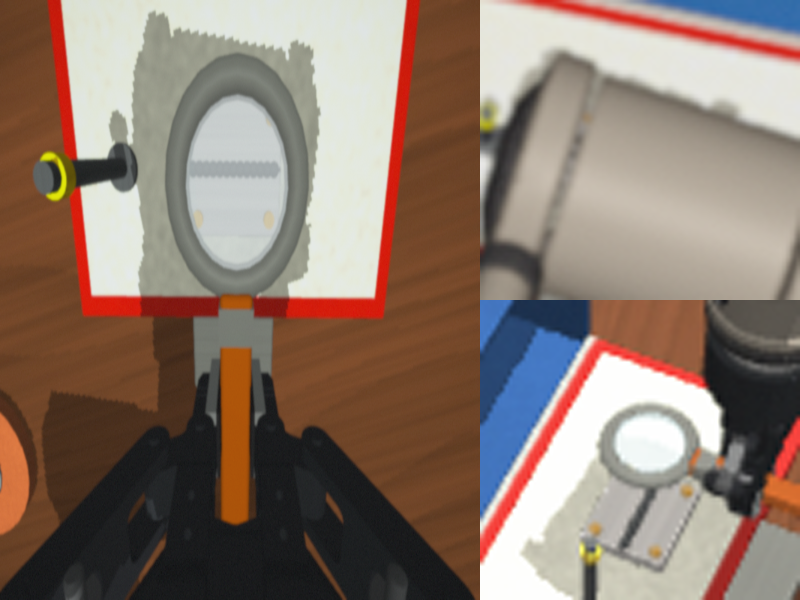

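Wrist panel: lens centre (316,139), bead centre seen through it (313,135). The scene panel puts the lens at (170,145) in its crop and the band at (110,250), as predicted. I'll triangulate.

```bash
python3 - <<'E'
from h import *
p,R,s=pose()
def tri(*obs):
    A=np.zeros((3,3));b=np.zeros(3)
    for n,u,v in obs:
        o,d=ray(n,u,v);d/=np.linalg.norm(d);P=np.eye(3)-np.outer(d,d);A+=P;b+=P@o
    x=np.linalg.solve(A,b);return x,[np.round(px(n,x)-[u,v],1) for n,u,v in obs]
l,e=tri(("wrist",316,139),("scene",296+170/4,181+145/4));print("lens",l,e)
print("lens from kinematics",p+R@[-.012,-.001,-.0713])
w=at("wrist",313.3,135.2,.051);print("weld wrist",w)
m,e=tri(("wrist",76,140),("scene",296+110/4,181+250/4));print("mark",m,e)
from fit import *
c=get_calibration("wrist");f=fit(np.array(c["view"]),p,R,None,np.array(c["camera_matrix"]))
obs=[165.5/.75,308/.75,53/1.25,298/1.25]
r=least_squares(lambda q:f([*q,0])-obs,[-.0187,0,-.072]);print(r.x,r.fun,p+R@r.x)
E
```

```text
lens [ 0.59212818 -0.11894309  0.12569006] [array([3.8, 9. ]), array([-1.3,  0. ])]
lens from kinematics [ 0.59292545 -0.11758958  0.12231271]
weld wrist [ 0.59443204 -0.1170275   0.051     ]
mark [ 0.61315524 -0.03451714  0.12331712] [array([1.9, 3.7]), array([-0.5, -0.1])]
[-0.00858467 -0.00097392 -0.07062229] [ 0.02470867 -0.02470319 -0.02210186  0.02616436] [ 0.59225963 -0.11746137  0.11889735]
```

```bash
python3 - <<'E'
from h import *
p,R,s=pose();print(s["time"],p,R[2].round(3),s["width"],np.abs(s["dq"]).max())
print(close_job())
E
```

```text
13.2167 [ 0.52326138 -0.10237372  0.11030917] [-1.  0. -0.] 0.014769116303535543 0.0012183994058980797
the job is handed in; nothing more can be done
None
```

I pulled the flap down onto its stop, lifted the magnifier off its stand, and handed in at 13.2 s while still holding it over the weld sample. No verdict was reported, so the results below are from my own checks.

- **Flap:** it pressed on its stop with about 43 N, and its tab edge was where a level flap predicts to within about 1 pixel.
- **Lens position:** it is about 2–3 mm sideways from the weld centre.
- **Lens height:** my height estimates disagreed by a few mm: 119 mm from the rim's size, 122 mm from the arm's pose and 126 mm from two cameras. The last fit was poor, up to 9 pixels off, and the same method put the yellow band at 123 mm instead of 121 mm. All of them lie within the allowed 111–131 mm.
- **Level and still:** the arm was still and the finger opening was about 15 mm. I checked the tilt only from how the handle narrows in the wrist picture taken just after lifting; it looked level to about 0.05 rad.
- **Clearance:** the last pictures show the magnifier clear of the sample and the post.
- **Bystanders:** the arm passed well above the flap disc, filler cap and rivet jar. I did not measure their positions again at the end.

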